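# Load and clamp the stone polisher

### The arm

A 6-joint arm with a two-finger parallel gripper is mounted at the origin on the work surface. World frame = base frame: x ahead of the robot, y to its left, z up, the work surface at z = 0. Lengths are in mm, angles in rad, forces in N, time in s.
With the tool pointing down it reaches from about 350 to 725 mm from the base axis. Payload 4.3 kg.
Tool frame: the origin (TCP) lies between the finger pads; the fingertips stand 25 mm ahead of it and the grasp point (between the pads) lies 6 mm ahead of it; z points along the fingers, y is the direction in which the jaws open and shut (so a half turn about z gives the same grasp; the last joint's range is limited). The gripper opens to 85 mm and grips with 20 to 120 N. Pads are 22 mm wide; open, the fingers measure 114 mm over their backs; the gripper's body (76 mm by 85 mm) begins 54 mm behind the grasp point. The pads swing forward as they close: fully open they stand 13 mm farther back than shut.
Start: joints at [-1.29, 0.377, 0.081, 1.274, 0, 1.46], TCP at [219.047, -531.679, 256.329] pointing down, gripper open.
Joint ranges: [-2.72, 2.72], [-0.84, 1.66], [-1.02, 1.22], [-1.77, 2.12], [-1.37, 1.28], [-3.14, 3.14]. Speed limits (rad/s): [2.57, 2.57, 3.14, 3.14, 3.14, 3.14].

### API

Orientations are given as a rotation vector (axis times angle).
In Python, from station import * gives the robot as it stands. Calls block until the motion is done:
- goto(position, orientation): joint-space move of the TCP to a pose.
- move_l(position, rot=None, max_speed=150): straight line of the TCP; rot=None keeps the orientation; max_speed is the mean speed in mm/s.
- movej(angles): joint-space move.
- move_gripper(opening, effort=None): opening from 0.0 (shut) to 1.0 (fully open); effort is the grip in N (None keeps the last); returns when the fingers have stopped.
- hold(seconds).
- ik(position, orientation): joint angles nearest the present ones, or None.
- capture(name): name is "side" or "top" or "wrist"; returns the picture (400x640x3 uint8, red, green, blue); there is no depth.
- get_calibration(name): a dict with "K" (3x3 intrinsics, pixels), "extrinsics" (4x4, takes a point from camera to world coordinates). Camera axes: x right, y up, looking along -z (the intrinsics and any distortion apply to the point x, -y, -z); pixel columns grow to the right and rows downward; lengths in mm; the calibration is good to about 2 mm. A picture is of the moment at which its call begins: read the wrist's pose just before it. get_calibration takes no time and is no camera call; for the wrist camera it gives the pose at the moment of the call.
A pose or a line that the arm cannot do raises PlanningError and nothing moves.
- sign_off(): hands the job in, once; it reports no verdict.
Readings, each from a call of its own:
- get_clock(): time.
- get_joint_positions(): joint angles.
- get_joint_velocities(): joint speeds.
- get_effort(): joint torques, N m.
- get_tcp_pos(): TCP position.
- get_eef_rot(): TCP orientation.
- get_contact_force(): force on the tool from outside, world axes, zero at the start.
- get_torque(): the same for the moment, N m.
- get_opening(): opening from 0.0 (shut) to 1.0 (fully open).
Only numpy, scipy, OpenCV 4.12 (cv2) and the standard library are available. Lean on these libraries where they do the work, as an engineer would, in place of code of your own. Each camera call takes 0.05 s, during which the arm holds its last target. There are 200 camera calls.

### The job

Get the shaker polisher ready for a run: put every loose stone from the sorting pad into the blue jar, then fit the lid by setting its lugs into the rim's notches, pressing it down flat and twisting it clockwise to the stop. Slide the closed jar fully home under the bridge and turn the clamp knob clockwise until its foot just touches the lid, then half a turn more. Leave the finished rings and everything else on the table where it is.

Things in the scene. Friction and masses are not known exactly. Their poses are not given: they have to be found in the camera images.
- polisher: Shaker polisher: grey housing 365 x 190 mm, 40 mm high, fixed to the table; carries the jar slide and the bridge. Origin on the table right under the bridge's middle. Its x axis is the way the slide moves in: the housing runs from x = -270 mm to +95 mm, y = +-95 mm. z up.
- jar (a joint): The slide with the blue polishing jar, in m: at about 0 to 0.02 the jar is drawn out for loading, at 0.14 it meets its end stop with the jar axis right under the clamp screw. Moves along the polisher's +x, about 4 N of friction plus light damping, stays where it is left. The slide is an aluminium plate whose top is 50 mm above the table.
- jar_mouth (a point): Centre of the jar's mouth, on the jar axis at rim height (108 mm above the table); z up, x along the polisher's x. Jar 108 mm outside, 100 mm inside diameter, inner floor 52 mm below the rim. The rim carries an inward bayonet lip, 4 mm thick, that narrows the mouth to 84 mm and is broken by two notches facing each other.
- jar_notch (a point): Middle of one notch in the lip, at rim height, 45 mm from the jar axis, 55 degrees counter-clockwise (from above) from jar_mouth's +x; the other is diametrically across. White blocks outside mark them. Passes a 20 mm lug with 4 mm (5 degrees) to spare either side. Under the lip the lugs turn only clockwise, 55 degrees, to a stop on jar_mouth's x axis, marked by red blocks.
- jar_handle (a point): Middle of the slide's black pull bar, 95 mm above the table, 105 mm from the jar axis on the polisher's -x side. Bar: 12 mm thick, 92 mm long, along the polisher's y axis, on two steel legs 40 mm either side of this point; 39 mm of free space under it.
- lid: Aluminium jar lid, about 0.2 kg, half-turn symmetric. Origin: centre of its lowest face, z up. Plug 80 mm across, 11 mm high (2 mm play all round in the mouth); flange 112 mm across, 11 to 17 mm up; black grip bar 17 to 43 mm up, 60 mm along the lid's x, 20 mm along y. Stands on its plug at first. Fitted, its origin is 11 mm below the jar's rim; lugs not in the notches, level with the rim.
- lid_lug (a point): One of the lid's two lugs, at the foot of the plug on the lid's +x axis, 45 mm from its axis (the other across from it): 20 mm wide, 5 mm thick, reaching 47 mm from the axis; red marks on the flange above them.
- bridge: The bridge over the slide's end: green crossbar along the polisher's y, 184 mm long, 34 mm wide, on two steel pillars of 18 mm, 78 mm either side of the middle. Origin on the bridge's axis, at the clamp screw, 0 to 6 mm above the table: it is set to a different height from start to start (crossbar underside 178 mm, top 200 mm above this origin).
- knob (a joint): Angle of the clamp screw's knob in rad, 0 (screw fully up) at the start, grows clockwise seen from above, range 0 to 13. The screw sinks 12 mm per full turn. Friction 0.06 N m, stays where it is left.
- knob_grip (a point): On the screw axis, 5 mm below the top of the black T knob, a bar 64 mm long, 16 mm wide and 22 mm tall (white dot at one end). The bar lies along this point's x axis, which turns with the knob. It stands about 252 to 258 mm above the table at first and sinks with the screw.
- foot (a joint): How far, in m, the sprung foot of the clamp screw is pushed up into the screw: 0 while it touches nothing, range 0 to 0.012. Spring 2 N at first touch plus 2 N per mm. Half a turn after touching is 0.006.
- foot_face (a point): Centre of the underside of the foot, a black rubber disc 26 mm across on a yellow stem; 4 to 10 mm above a fitted lid's grip bar at first.
- pad: Flat sorting pad, blue with a white top, 150 x 150 mm, 2 mm thick, fixed. Origin centre of its underside. The stones lie on it.
- stone1: Loose green domed stone (cabochon), round, 28 mm across, 15 mm tall: flat base, upright edge to 8 mm, low dome above; 21 g. Origin centre of its base, z up. May be absent.
- stone2: Loose dark red domed stone (cabochon), round, 28 mm across, 15 mm tall: flat base, upright edge to 8 mm, low dome above; 21 g. Origin centre of its base, z up. May be absent.
- stone3: Loose amber domed stone (cabochon), round, 28 mm across, 15 mm tall: flat base, upright edge to 8 mm, low dome above; 21 g. Origin centre of its base, z up. May be absent.
- stone4: Loose grey domed stone (cabochon), round, 28 mm across, 15 mm tall: flat base, upright edge to 8 mm, low dome above; 21 g. Origin centre of its base, z up. May be absent.
- ring_a: Bystander, not to be disturbed: a finished ring on a small black stand, 22 mm across, 16 mm tall.
- ring_b: Bystander, not to be disturbed: a finished ring on a small black stand, 22 mm across, 16 mm tall.
- loupe: Bystander, not to be disturbed: a black eyeglass loupe, a cylinder 34 mm across, 26 mm tall.
- mug: Bystander, not to be disturbed: a glass mug, 74 mm across, 100 mm tall, with a handle.
- glass_cup: Bystander, not to be disturbed: a glass cup, 68 mm across, 90 mm tall.
- brush: Bystander, not to be disturbed: a wooden hand brush lying flat, about 0.2 m long.
- polish: Bystander, not to be disturbed: a white plastic bottle, 48 mm across, 110 mm tall.

How it is judged (in metres and radians):
On the way, in this order (a step that is already met when the one before it is completed fails the run):
1. every stone lies in the jar (horizontal distance between each of stone1, stone2, stone3, stone4 and jar_mouth below 0.048 m and z of stone1 in the frame of jar_mouth between -0.06 and -0.012 m and z of stone2 in the frame of jar_mouth between -0.06 and -0.012 m and z of stone3 in the frame of jar_mouth between -0.06 and -0.012 m and z of stone4 in the frame of jar_mouth between -0.06 and -0.012 m), for 0.2 s.
2. the lid is down in the jar's mouth and twisted to its stop, with the stones inside (all of step 1 and z of lid in the frame of jar_mouth between -0.014 and -0.008 m and horizontal distance between lid and jar_mouth below 0.005 m and angle between the x axis of lid and the x axis of jar_mouth, either way round below 0.14 rad and angle between the z axis of lid and the z axis of jar_mouth, either way round below 0.08 rad), for 0.2 s.
3. the closed jar is slid home under the bridge (z of lid in the frame of jar_mouth between -0.014 and -0.008 m and horizontal distance between lid and jar_mouth below 0.005 m and angle between the x axis of lid and the x axis of jar_mouth, either way round below 0.14 rad and angle between the z axis of lid and the z axis of jar_mouth, either way round below 0.08 rad and value of joint jar above 0.136 m), for 0.2 s.
At the end, for the whole second after the job is handed in: Every stone is inside the jar; the lid lies flat on the rim (within 3 mm), centred, within 8 degrees of its stop; the slide is within 4 mm of its end stop; the clamp foot is pressed in by 4 to 8 mm (half a turn past touching, give or take a sixth of a turn) and the knob is at rest (all of step 1 and all of step 3 and value of joint foot between 0.004 and 0.008 m and velocity of joint knob below 0.05 rad/s).
It fails at once if a bystander is knocked away (moved more than 4 cm) (distance of any of ring_a, ring_b, loupe, mug, glass_cup, brush, polish from where it was at the start of the episode above 0.04 m).
Of stone1, stone2, stone3, stone4 only 2 to 4 are there at a start; the rules pass over those that are not, and their reading is None.
At some moment in a run one of stone1, stone2, stone3, stone4, lid may be knocked a few centimetres aside while the robot is not near it.
Once in a run the grip may slacken for a moment while it holds something.
It also fails if it takes over 210 s, if anything falls off the work surface, if the arm or the gripper's body presses on something with over 40 N, if the wrist force passes 120 N, or if a joint passes its speed limit or range.

## Working session

There is one attempt and no reset: what is moved stays moved. The work goes in short steps, each a Python script; the robot and the scene stay as the last script left them, time stands still between calls to the robot, and variables do not carry over. Pictures are saved under pics/ and viewed, about 12 in all and at most 16, crops included, and the job is handed in when it is done.

```bash
ls; mkdir -p pics; python3 - <<'E'
from station import *
import cv2,numpy as np
for n in("top","side","wrist"):
    im=capture(n); cv2.imwrite(f"pics/{n}0.png",im[:,:,::-1])
    c=get_calibration(n); print(n,np.round(c["K"],1).tolist(),np.round(c["extrinsics"],3).tolist(),[k for k in c])
print(get_clock(),get_eef_rot(),get_tcp_pos())
E
```

```text
pics
top [[410.1, 0.0, 321.2], [0.0, 410.1, 197.0], [0.0, 0.0, 1.0]] [[-0.006, 0.989, -0.147, 359.173], [-1.0, -0.003, 0.02, 29.966], [0.019, 0.147, 0.989, 1291.512], [0.0, 0.0, 0.0, 1.0]] ['K', 'extrinsics']
side [[520.5, 0.0, 327.9], [0.0, 520.5, 189.4], [0.0, 0.0, 1.0]] [[0.662, 0.498, -0.561, -297.309], [-0.749, 0.42, -0.512, -743.494], [-0.019, 0.759, 0.651, 1090.61], [0.0, 0.0, 0.0, 1.0]] ['K', 'extrinsics']
wrist [[346.3, 0.0, 319.5], [0.0, 346.3, 202.8], [0.0, 0.0, 1.0]] [[0.381, 0.879, 0.286, 293.737], [-0.924, 0.363, 0.117, -502.145], [-0.001, -0.31, 0.951, 373.488], [0.0, 0.0, 0.0, 1.0]] ['K', 'extrinsics']
0.15 [-3.08030391e+00 -6.09620693e-01  2.16354464e-04] [ 218.89137156 -531.21680405  255.58652905]
```

View pics/top0.png

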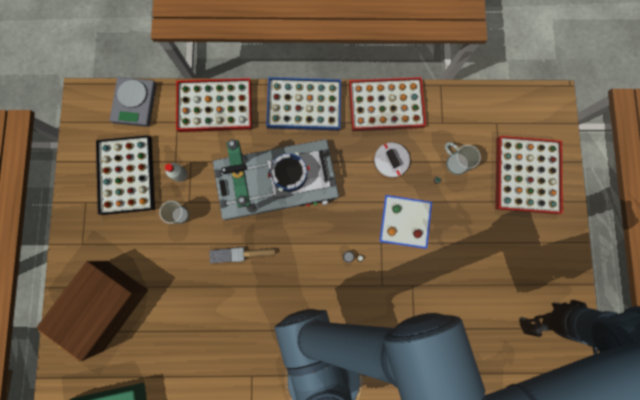

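View pics/side0.png

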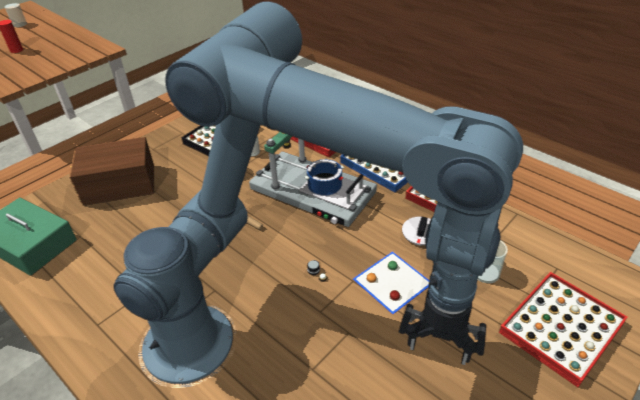

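The top view shows the polisher at about (275,180) px, with the slide moving in to the left, jar at (290,172) and bridge at x≈237. The pad is at (406,221) with green, red and amber stones, and the lid is at (392,160). The side view confirms the layout and three stones. Next I'll compute rough positions and take close wrist views.

```bash
cat > h.py <<'E'
from station import *
import numpy as np, cv2
from scipy.spatial.transform import Rotation as Ro
def down(psi):  # tool x axis heading psi, pointing down
    c,s=np.cos(psi),np.sin(psi)
    return Ro.from_matrix(np.array([[c,s,0],[s,-c,0],[0,0,-1.]])).as_rotvec()
def ray(cal,uv,z):
    K,E=cal["K"],cal["extrinsics"]
    p=np.linalg.solve(K,[uv[0],uv[1],1]); d=E[:3,:3]@np.array([p[0],-p[1],-p[2]]); o=E[:3,3]
    return o+d*(z-o[2])/d[2]
def proj(cal,P):
    E=cal["extrinsics"]; q=E[:3,:3].T@(np.asarray(P,float)-E[:3,3]); q=cal["K"]@np.array([q[0],-q[1],-q[2]]); return q[:2]/q[2]
def snap(n,name):
    cal=get_calibration(n); im=capture(n); cv2.imwrite(f"pics/{name}.png",im[:,:,::-1]); np.savez(f"pics/{name}.npz",im=im,**cal); return im,cal
def load(name):
    d=np.load(f"pics/{name}.npz"); return d["im"],{"K":d["K"],"extrinsics":d["extrinsics"]}
def blobs(im,lo,hi,amin=30):
    m=cv2.inRange(cv2.cvtColor(im,cv2.COLOR_RGB2HSV),np.array(lo),np.array(hi))
    n,_,st,ce=cv2.connectedComponentsWithStats(m)
    return m,[(int(st[i,4]),ce[i].round(1).tolist(),st[i,:4].tolist()) for i in range(1,n) if st[i,4]>=amin]
E
python3 - <<'E'
from h import *
c=get_calibration("top")
for n,uv,z in [("green",(397,209),10),("red",(417,233),10),("amber",(392,231),10),("pad",(406,221),2),("lid",(392,160),17),("jar",(290,172),108),("knob",(236,150),200),("bar0",(232,143),200),("bar1",(241,205),200),("handle",(333,161),95),("ring",(437,180),10),("loupe",(349,257),20),("mug",(465,158),50)]:
    print(n,ray(c,uv,z).round())
for p in [(300,-250),(500,-250),(480,50)]:
    for psi in np.arange(-3,3.2,.5):
        q=ik([*p,300],down(psi)); print(p,round(psi,1),None if q is None else np.round(q,2))
E
```

```text
green [ 510. -234.   10.]
red [ 435. -295.   10.]
amber [ 441. -216.   10.]
pad [ 473. -263.    2.]
lid [ 667. -222.   17.]
jar [609.  98. 108.]
knob [651. 240. 200.]
bar0 [671. 251. 200.]
bar1 [500. 223. 200.]
handle [646. -30.  95.]
ring [ 603. -366.   10.]
loupe [361. -79.  20.]
mug [ 665. -445.   50.]
(300, -250) -3.0 [-0.86 -0.01 -0.28  1.3   0.   -1.  ]
(300, -250) -2.5 [-0.86 -0.01 -0.28  1.3  -0.   -1.5 ]
(300, -250) -2.0 [-0.86 -0.01 -0.28  1.3  -0.   -2.  ]
(300, -250) -1.5 [-0.86 -0.01 -0.28  1.3  -0.   -2.5 ]
(300, -250) -1.0 [-0.86 -0.01 -0.28  1.3  -0.   -3.  ]
(300, -250) -0.5 [-0.86 -0.01 -0.28  1.3  -0.    2.78]
(300, -250) 0.0 [-0.86 -0.01 -0.28  1.3   0.    2.28]
(300, -250) 0.5 [-0.86 -0.01 -0.28  1.3   0.    1.78]
(300, -250) 1.0 [-0.86 -0.01 -0.28  1.3   0.    1.28]
(300, -250) 1.5 [-0.86 -0.01 -0.28  1.3   0.    0.78]
(300, -250) 2.0 [-0.86 -0.01 -0.28  1.3   0.    0.28]
(300, -250) 2.5 [-0.86 -0.01 -0.28  1.3   0.   -0.22]
(300, -250) 3.0 [-0.86 -0.01 -0.28  1.3  -0.   -0.72]
(500, -250) -3.0 [-0.58  0.34  0.14  1.37  0.   -0.72]
(500, -250) -2.5 [-0.58  0.34 
[... 604 characters left out ...]
 1.37  0.   -0.44]
(480, 50) -3.0 [-0.03  0.18 -0.07  1.32  0.   -0.17]
(480, 50) -2.5 [-0.03  0.18 -0.07  1.32  0.   -0.67]
(480, 50) -2.0 [-0.03  0.18 -0.07  1.32  0.   -1.17]
(480, 50) -1.5 [-0.03  0.18 -0.07  1.32 -0.   -1.67]
(480, 50) -1.0 [-0.03  0.18 -0.07  1.32 -0.   -2.17]
(480, 50) -0.5 [-0.03  0.18 -0.07  1.32 -0.   -2.67]
(480, 50) 0.0 [-0.03  0.18 -0.07  1.32  0.    3.11]
(480, 50) 0.5 [-0.03  0.18 -0.07  1.32 -0.    2.61]
(480, 50) 1.0 [-0.03  0.18 -0.07  1.32 -0.    2.11]
(480, 50) 1.5 [-0.03  0.18 -0.07  1.32 -0.    1.61]
(480, 50) 2.0 [-0.03  0.18 -0.07  1.32  0.    1.11]
(480, 50) 2.5 [-0.03  0.18 -0.07  1.32  0.    0.61]
(480, 50) 3.0 [-0.03  0.18 -0.07  1.32  0.    0.11]
```

```bash
python3 - <<'E'
from h import *
goto([520,-240,330],down(np.pi)); snap("wrist","w_pad")
goto([520,60,370],down(np.pi)); snap("wrist","w_pol")
print(get_clock(), get_tcp_pos())
E
```

```text
3.15 [520.26066687  58.75658172 369.62282411]
```

View pics/w_pad.png

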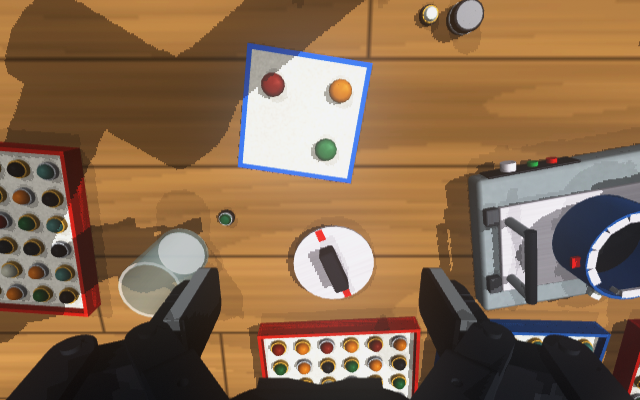

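View pics/w_pol.png

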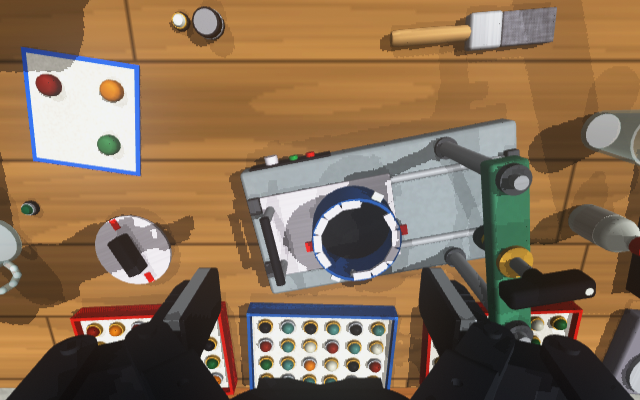

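The pad view shows red (272,84), amber (340,90) and green (326,149) stones and no grey one. The lid is at (333,262) with red marks at (320,236) and (347,294). In the polisher view, the jar's red blocks are at (309,245) and (404,229), the handle at (270,245) and the knob bar at (550,290).

```bash
cat > m.py <<'E'
from h import *
def red(im): return blobs(im,(0,150,120),(6,255,255),8)[1]+blobs(im,(174,150,120),(180,255,255),8)[1]
E
python3 - <<'E'
from m import *
hold(0.3);print(get_tcp_pos(),get_eef_rot())
for nm in("w_pad","w_pol"):
    im,c=load(nm); print(nm, c["extrinsics"][:3,3].round(1))
    box=(230,30,380,190) if nm=="w_pad" else (15,40,145,180)
    x0,y0,x1,y1=box; sub=np.zeros_like(im); sub[y0:y1,x0:x1]=im[y0:y1,x0:x1]
    for n,lo,hi in(("green",(40,80,30),(90,255,255)),("amber",(8,150,150),(25,255,255)),("red",(0,120,40),(7,255,200)),("red2",(170,120,40),(180,255,200))):
        for a,ce,bb in blobs(sub,lo,hi,80)[1]: print(n,a,ce,bb,ray(c,ce,9).round(1))
    print("redmarks")
    for a,ce,bb in red(im):
        if a<150: print(a,ce,bb,ray(c,ce,17).round(1)[:2],ray(c,ce,104).round(1)[:2])
im,c=load("w_pol")
# jar blue dark, rim white
print(im[235,355],im[200,345],im[276,370],im[215,365],im[228,398])
for n,uv,z in [("hous a",(242,172),40),("hous b",(514,120),40),("pull a",(263,213),95),("pull b",(279,281),95),("knob dot",(590,292),255)]: print(n,ray(c,uv,z).round(1))
cv2.imwrite("pics/c1.png",cv2.resize(np.hstack([im[180:290,250:420],im[140:340,470:640][45:155]]),None,fx=2.3,fy=4.6/2,interpolation=cv2.INTER_CUBIC)[:,:,::-1])
E
```

```text
[520.13758387  59.32086025 369.81119453] [-1.83851834e-03 -3.14127517e+00  7.38066380e-05]
w_pad [ 441.4 -241.4  447.7]
green 257 [326.7, 148.9] [318, 140, 18, 18] [ 512.8 -232.7    9. ]
amber 126 [355.5, 32.1] [339, 30, 29, 10] [ 378.6 -200.4    9. ]
amber 155 [375.7, 39.8] [371, 30, 9, 23] [ 386.7 -176.8    9. ]
amber 347 [340.7, 89.9] [331, 80, 21, 21] [ 441.7 -216.2    9. ]
red 333 [272.7, 83.9] [262, 73, 22, 22] [ 434.8 -297.9    9. ]
redmarks
30 [553.2, 160.3] [550, 158, 7, 5] [526.1  52.1] [509.   -7.2]
71 [319.9, 235.2] [315, 230, 10, 12] [ 628.2 -241.4] [ 590.4 -241.4]
66 [575.2, 262.1] [572, 258, 8, 10] [668.8 112.3] [622.9  40.8]
78 [94.1, 297.4] [91, 288, 10, 19] [ 725. -566.] [ 667.7 -500.5]
43 [346.7, 292.7] [343, 289, 8, 8] [ 717.4 -203.1] [ 661.7 -210.9]
55 [327.6, 348.5] [324, 345, 8, 8] [ 814.7 -229.8] [ 739.3 -232.1]
31 [377.5, 347.1] [375, 344, 6, 7] [ 812.1 -154.2] [ 737.3 -171.8]
57 [278.6, 350.8] [275, 347, 8, 9] [ 818.9 -304.3] [ 742.7 -291.6]
124 [634.0, 373.6] [628, 352, 12, 42] [862.5 248.1] [777.5 149.2]
w_pol [441.9  58.1 487.6]
green 263 [107.0, 144.3] [
[... 894 characters left out ...]
 321.4] [226, 315, 3, 14] [796.7 -91.8] [731.1 -64.1]
36 [91.8, 331.8] [88, 329, 8, 7] [ 816.8 -313.9] [ 747.5 -245.1]
117 [428.0, 354.4] [426, 333, 5, 43] [861.9 238.1] [784.2 204.9]
99 [232.8, 364.0] [229, 341, 9, 47] [881.8 -89.1] [800.5 -61.9]
47 [265.9, 347.3] [263, 344, 7, 8] [847.5 -31.6] [772.5 -15. ]
46 [333.0, 348.7] [330, 345, 7, 8] [850.3  79.6] [774.8  75.6]
37 [376.2, 367.9] [373, 365, 7, 7] [890.  153.2] [807.1 135.6]
13 [404.1, 230.8] [402, 228, 5, 7] [639.1 181.6] [602.6 158.8]
[50 49 51] [ 52  80 138] [241 241 244] [44 43 47] [ 65  84 124]
hous a [545.4 -45.   40. ]
hous b [478.5 302.7  40. ]
pull a [583.2 -10.6  95. ]
pull b [676.2   5.3  95. ]
knob dot [590.4 266.2 255. ]
```

View pics/c1.png

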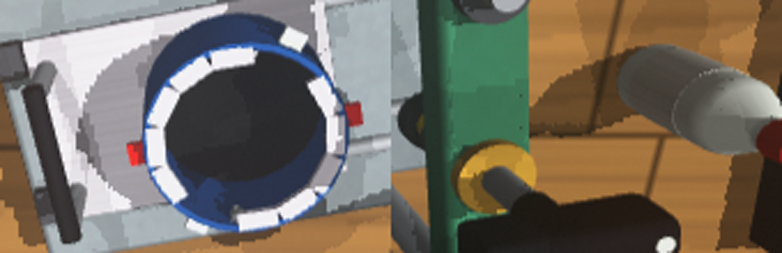

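```bash
cat >> m.py <<'E'
COL=dict(green=((40,80,30),(90,255,255)),amber=((9,170,150),(25,255,255)),red=((0,120,40),(7,255,200)))
def stones(im,c):
    out={}
    for n,(lo,hi) in COL.items():
        for a,ce,bb in blobs(im,lo,hi,150)[1]:
            p=ray(c,ce,9)
            if 380<p[0]<585 and -350<p[1]<-150 and a<600 and max(bb[2:])<32 and min(bb[2:])>14: out[n]=p
    return out
def look(p,psi,name):
    goto(p,down(psi)); hold(0.3); return snap("wrist",name)
def touch(p,psi,z0,zmin,step=1.0,f=4):
    "descend until contact; returns tcp z"
    F0=get_contact_force()[2]; z=z0
    while z>zmin:
        z-=step; move_l([p[0],p[1],z],max_speed=25)
        if get_contact_force()[2]-F0>f: break
    return get_tcp_pos()[2]
E
python3 - <<'E'
from m import *
im,c=look([520,-240,330],np.pi,"w1"); s=stones(im,c); print({k:v.round(1) for k,v in s.items()})
for p in [(318,236),(346,293)]: pass
print([ (a,ray(c,ce,17).round(1)[:2]) for a,ce,bb in red(im) if 25<a<150 and 600<ray(c,ce,17)[0]<730 and abs(ray(c,ce,17)[1]+222)<60])
move_gripper(0.33); print("op",get_opening())
goto([475,-265,80],down(np.pi)); move_l([475,-265,38],max_speed=80)
print(get_contact_force().round(2), get_tcp_pos().round(1))
print("touch",touch([475,-265],np.pi,38,20), get_contact_force().round(1),get_clock())
move_l([475,-265,80])
E
```

```text
{'green': array([ 513., -233.,    9.]), 'amber': array([ 440.8, -215.3,    9. ]), 'red': array([ 434.7, -297.8,    9. ])}
[(70, array([ 628.1, -241.3])), (44, array([ 717.3, -203.3]))]
op 0.32375616075485675
[0.02 0.06 0.8 ] [ 475.3 -265.2   38.3]
touch 26.754461907346617 [-1.6  1.4  5.2] 10.2167
```

```bash
cat >> m.py <<'E'
J=np.array([611.,101.])
def pick_drop(p,off,psi=np.pi,drop=True):
    R=down(psi); move_gripper(0.55)
    goto([p[0],p[1],90],R); move_l([p[0],p[1],28],max_speed=120)
    move_gripper(0.0,40); o1=get_opening()
    move_l([p[0],p[1],170],max_speed=200); o2=get_opening()
    print("grip",round(o1,3),round(o2,3),round(get_clock(),1))
    if o2<0.2: return False
    goto([*(J+off),175],R); print("arrive",round(get_opening(),3))
    if get_opening()<0.2: return False
    move_l([*(J+off),133],max_speed=120); hold(0.2); move_gripper(0.5); hold(0.2)
    move_l([*(J+off),175],max_speed=200); return True
E
python3 - <<'E'
from m import *
offs=[(15,0),(-15,8),(-5,-15)]
for i in range(3):
    im,c=look([520,-240,330],np.pi,f"s{i}"); s=stones(im,c); print({k:v.round(1) for k,v in s.items()})
    if not s: break
    n=next(iter(s)); print(n)
    if not pick_drop(s[n],np.array(offs[i])): print("LOST"); break
psi=np.pi/2
im,c=look([611,101+20,300],psi,"j_a")
print(get_clock())
E
```

```text
{'green': array([ 512.8, -232.9,    9. ]), 'amber': array([ 440.9, -215.3,    9. ]), 'red': array([ 434.7, -297.7,    9. ])}
green
grip 0.292 0.291 15.2
arrive 0.294
{'amber': array([ 440.8, -215.3,    9. ]), 'red': array([ 434.9, -297.7,    9. ])}
amber
grip 0.296 0.297 23.0
arrive 0.296
{'red': array([ 434.8, -297.7,    9. ])}
red
grip 0.294 0.297 30.8
arrive 0.292
35.725
```

View pics/j_a.png

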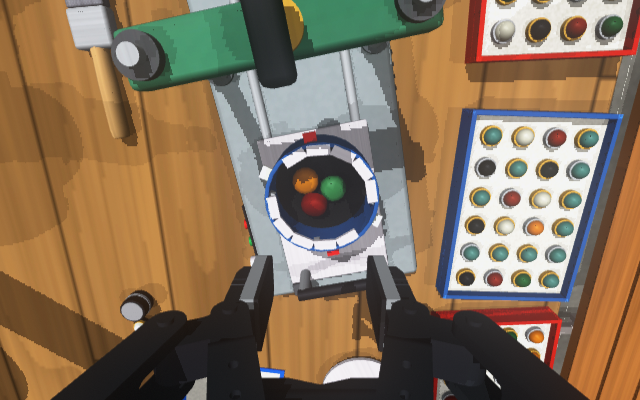

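All three stones (amber, green, red) lie inside the jar. The notch blocks are at about (266,173) and (377,225) px, and the red blocks at (310,137) and (334,254). I'll take the opposite view so the calibration error cancels.

```bash
cat >> m.py <<'E'
from scipy.optimize import least_squares
def rim(im,c,z=108,p0=J):
    hsv=cv2.cvtColor(im,cv2.COLOR_RGB2HSV); m=(hsv[...,1]<40)&(hsv[...,2]>150)
    v,u=np.nonzero(m); P=np.array([ray(c,q,z)[:2] for q in zip(u,v)]) if len(u)<60000 else None
    p=np.array(p0,float)
    for r in (56,52,51,51):
        d=np.linalg.norm(P-p,axis=1); S=P[(d<r)&(d>36)]
        f=least_squares(lambda x:np.linalg.norm(S-x[:2],axis=1)-x[2],[*p,46],loss="soft_l1"); p=f.x[:2]
    return p,f.x[2],len(S)
def reds(im,c,z,p0=J,lo=45,hi=75):
    R=[]
    for a,ce,bb in red(im):
        q=ray(c,ce,z)[:2]
        if lo<np.linalg.norm(q-p0)<hi: R.append((a,q.round(1).tolist()))
    return R
E
python3 - <<'E'
from m import *
print(get_tcp_pos().round(1))
im,c=load("j_a"); print(rim(im,c)); print(reds(im,c,104))
im,c=look([611,101-20,300],-np.pi/2,"j_b"); print(rim(im,c)); print(reds(im,c,104))
im,c=look([611-15,101,300],np.pi,"j_c"); print(rim(im,c)); print(reds(im,c,104))
print(get_clock())
E
```

```text
[610.9 120.9 299.9]
(array([614.03866059, 101.95843598]), np.float64(46.57645036213226), 2126)
[(102, [603.0, 159.3]), (40, [625.8, 44.0])]
(array([614.13315857, 101.59410169]), np.float64(46.63797349875109), 2018)
[(83, [625.4, 42.9]), (29, [602.6, 158.5]), (18, [621.1, 45.2]), (17, [627.6, 46.5]), (12, [603.1, 156.4])]
(array([613.96636732, 101.68847882]), np.float64(46.589226407731374), 2057)
[(76, [601.3, 158.8]), (49, [623.8, 43.3]), (10, [605.5, 156.0]), (24, [624.8, 46.5])]
40.55
```

View pics/j_b.png

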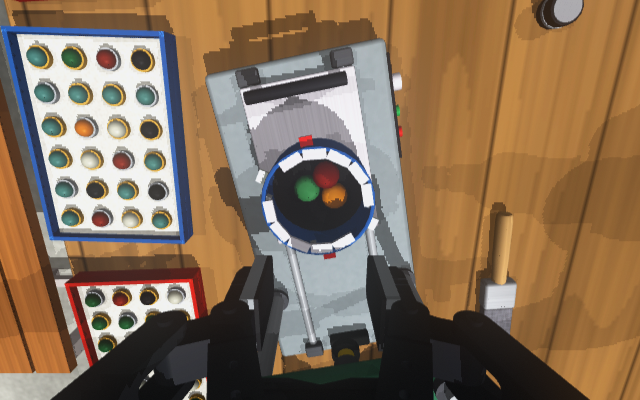

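The opposite view agrees: jar at (614.0,101.7), yaw 101.1°, stones still inside. Next I'll measure the lid from two opposite views and pick it.

```bash
cat >> m.py <<'E'
JC=np.array([614.05,101.75]); YAW=np.deg2rad(101.1)
def lidpose(im,c,p0,z=17):
    R=reds(im,c,z,np.array(p0),38,60); R.sort(reverse=True)
    a,b=[np.array(r[1]) for r in R[:2]]; d=a-b if a[0]>b[0] else b-a
    return (a+b)/2,np.rad2deg(np.arctan2(d[1],d[0])),np.linalg.norm(d),len(R)
E
python3 - <<'E'
from m import *
P=[]
for i,psi in enumerate((np.pi/2,-np.pi/2)):
    im,c=look([655,-222+(25 if i==0 else -25),250],psi,f"l_{i}"); r=lidpose(im,c,(672,-222)); print(r); P.append(r)
print(get_clock())
ctr=(P[0][0]+P[1][0])/2; ang=np.deg2rad((P[0][1]+P[1][1])/2)
print("ik",ik([*ctr,45],down(ang+np.pi)),ik([*JC,142],down(YAW)))
print(ctr,np.rad2deg(ang))
np.save("lid.npy",[*ctr,ang])
E
```

```text
(array([ 671.25, -223.1 ]), np.float64(23.110799305762363), np.float64(94.26499880655601), 2)
(array([ 671.25, -222.75]), np.float64(23.071443361446818), np.float64(94.67217120146758), 2)
45.125
ik [-0.41025927  0.76344161  0.18001462  0.98736934  0.         -0.81327537] [0.06233558 0.52437192 0.01137514 1.05779954 0.         1.43940036]
[ 671.25  -222.925] 23.09112133360459
```

```bash
python3 - <<'E'
from m import *
x,y,a=np.load("lid.npy"); R=down(a+np.pi)
move_gripper(0.5); goto([x,y,110],R); move_l([x,y,46],max_speed=100)
print(get_contact_force().round(1),get_tcp_pos().round(1))
move_gripper(0,90); print("op",get_opening(),get_contact_force().round(1))
move_l([x,y,75],max_speed=60); hold(.2); print(get_tcp_pos().round(1),"op",get_opening(),get_contact_force().round(1),get_torque().round(2))
move_l([x,y,190],max_speed=150)
Rn=down(YAW+np.deg2rad(55))
goto([*JC,195],Rn); hold(.3); print(get_tcp_pos().round(1),"op",get_opening(),get_clock())
snap("wrist","held"); snap("side","held_s")
E
```

```text
[ 0.4 -0.4  0.8] [ 671.7 -223.1   46.7]
op 0.2124710439981923 [0.2 0.2 5.3]
[ 670.8 -222.7   74.4] op 0.21282071476015318 [-0.3  0.2 -2.1] [-0.   -0.03 -0.01]
[614.4 101.  194.9] op 0.20749624093497943 50.875
```

View pics/held.png

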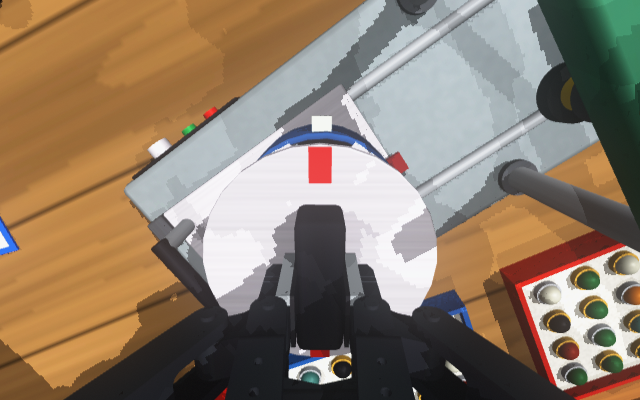

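The lid is held straight. Its red mark at (320,165) px lines up with the white notch block at (321,124). I'll check the mark's offset and then insert the lid under force watch.

```bash
python3 - <<'E'
from m import *
im,c=load("held"); t=get_tcp_pos(); print(t.round(1))
q=[ray(c,ce,t[2]-29.7)[:2] for a,ce,bb in red(im) if a>300]
print(q, [np.rad2deg(np.arctan2(*(p-t[:2])[::-1])) for p in q],[np.linalg.norm(p-t[:2]) for p in q])
F0=get_contact_force(); print("F0",F0.round(1),get_opening())
move_l([*JC,160],max_speed=100); hold(.2)
z=160
while z>139:
    z-=1; move_l([*JC,z],max_speed=20); F=get_contact_force()-F0; t=get_tcp_pos()
    if z<158: print(z,t.round(1),F.round(1),round(get_opening(),3))
    if F[2]>10: break
print(get_clock())
E
```

```text
[614.2 101.2 194.9]
[array([571.08933216, 119.62201335]), array([666.96317731, 196.32721025])] [np.float64(156.92902077333036), np.float64(60.99209366269558)] [np.float64(46.90162847105941), np.float64(108.7236733803256)]
F0 [ 0.1  0.1 -1.7] 0.21464762175574453
157 [614.  101.7 156.9] [-0.4 -0.8  0.1] 0.215
156 [614.  101.7 155.9] [-0.4  0.8 -0.6] 0.215
155 [614.  101.8 154.9] [-0.8 -0.2  0.4] 0.213
154 [614.  101.7 153.9] [-0.6  0.1 -1.3] 0.216
153 [614.  101.8 152.9] [ 0.2 -0.8 -0.3] 0.211
152 [614.  101.7 151.9] [ 0.4 -0.2 -0.6] 0.211
151 [614.  101.7 150.9] [-0.2  0.1  0.7] 0.216
150 [614.  101.7 149.9] [-0.3 -0.5 -0.5] 0.213
149 [614.  101.8 148.9] [ 0.1 -0.1 -0.5] 0.209
148 [614.  101.8 147.9] [-0.   0.1 -0.4] 0.209
147 [613.9 101.8 146.9] [ 0.3 -0.8 -0.4] 0.216
146 [614.  101.8 145.9] [-0.7  0.4 -0.9] 0.208
145 [614.  101.7 144.9] [-0.4  0.2 -0.2] 0.213
144 [614.2 101.8 144.5] [-2.  -0.2  3.5] 0.213
143 [614.2 101.8 144.5] [-3.8 -0.3  9.3] 0.212
142 [614.2 101.8 144.5] [-6.5 -0.1 14.6] 0.207
56.175
```

Seated: it stopped at TCP z 144.5, against about 154.7 if the lugs had missed the notches. Now the twist.

```bash
python3 - <<'E'
from m import *
move_l([*JC,143.8],max_speed=20); hold(.2); T0=get_torque(); print(get_contact_force().round(1),T0.round(2))
for d in list(range(50,0,-5))+[0,-1,-2,-3,-4,-5]:
    move_l([*JC,143.8],rot=down(YAW+np.deg2rad(d)),max_speed=30); T=get_torque()
    psi=np.rad2deg(Ro.from_rotvec(get_eef_rot()).as_matrix()[:2,0]@np.array([1,1j]));psi=np.rad2deg(np.angle(psi))
    print(d,round(psi-101.1,2),(T-T0).round(2),get_contact_force().round(1),get_tcp_pos().round(1),round(get_opening(),3),round(get_clock(),1))
    if d<15 and abs(T-T0)[2]>1.2: break
E
```

```text
[-2.2  0.6  5.1] [-0.02  0.38  0.02]Traceback (most recent call last):
  File "<stdin>", line 5, in <module>
TypeError: ufunc 'rad2deg' not supported for the input types, and the inputs could not be safely coerced to any supported types according to the casting rule ''safe''
```

```bash
python3 - <<'E'
from m import *
T0=np.array([-.02,.38,.02])
for d in list(range(50,0,-5))+[0,-1,-2,-3,-4,-5]:
    move_l([*JC,143.8],rot=down(YAW+np.deg2rad(d)),max_speed=30); T=get_torque()
    v=Ro.from_rotvec(get_eef_rot()).as_matrix()[:,0]; psi=np.rad2deg(np.arctan2(v[1],v[0]))
    print(d,round(psi-101.1,2),(T-T0).round(2),get_contact_force().round(1),get_tcp_pos().round(1),round(get_opening(),3),round(get_clock(),1))
    if d<15 and abs(T-T0)[2]>1.2: break
E
```

```text
50 50.03 [-0.08 -0.16 -0.3 ] [-1.8  0.6  5.8] [614.9 101.7 144.5] 0.21 57.1
45 45.11 [-0.06 -0.21 -0.32] [ 0.  -1.5  5.5] [615.  101.7 144.5] 0.209 57.4
40 40.11 [-0.11 -0.23 -0.25] [-0.4  1.1  4.6] [615.  101.7 144.5] 0.213 57.6
35 35.11 [-0.1  -0.26 -0.2 ] [-0.3  0.8  5.9] [615.1 101.7 144.5] 0.213 57.9
30 30.11 [-0.09 -0.25 -0.2 ] [0.2 0.6 5.1] [615.  101.7 144.5] 0.211 58.1
25 25.11 [-0.03 -0.22 -0.25] [-0.3 -0.   5.3] [615.1 101.7 144.5] 0.215 58.4
20 20.11 [-0.11 -0.23 -0.19] [-1.1 -0.   6. ] [615.  101.7 144.5] 0.212 58.6
15 15.11 [-0.05 -0.22 -0.19] [ 0.4 -0.2  4.9] [615.  101.7 144.5] 0.214 58.9
10 10.11 [-0.12 -0.2  -0.19] [ 0.2 -0.5  4.8] [615.  101.7 144.5] 0.208 59.1
5 5.11 [-0.03 -0.23 -0.22] [-0.3  0.2  5.5] [615.  101.7 144.5] 0.208 59.4
0 0.16 [-0.04  0.37 -0.02] [-3.5  0.   8.1] [613.8 101.7 144.5] 0.206 59.6
-1 -0.76 [-0.12  0.45  0.48] [-4.3 -0.1  8.3] [613.5 101.8 144.5] 0.213 59.9
-2 -1.69 [-0.22  0.64  0.8 ] [-5.9 -0.7  9.2] [613.  101.8 144.5] 0.211 60.1
-3 -2.58 [-0.24  0.64  1.47] [-5.4 -1.1 10. ] [613.  101.8 144.5] 0.21 60.4
```

Stop reached at about 0°, where the torque climbs. I'll release and inspect.

```bash
python3 - <<'E'
from m import *
move_l([*JC,144.2],rot=down(YAW-np.deg2rad(1)),max_speed=20)
move_gripper(0.5); hold(.2); move_l([*JC,200],max_speed=100)
psi=YAW+np.pi/2; xt=np.array([np.cos(psi),np.sin(psi)])
im,c=look([*(JC+15*xt),330],psi,"lid_on")
for z in(114,): print(lidpose(im,c,JC,z))
print(reds(im,c,114,JC,38,75), get_clock())
E
```

```text
(array([614.35, 100.65]), np.float64(-79.67904563750228), np.float64(95.44432932343335), 7)
[(36, [620.8, 44.4]), (17, [598.8, 157.7]), (95, [622.9, 53.7]), (127, [605.8, 147.6]), (10, [599.9, 157.9]), (37, [623.2, 60.1]), (8, [607.1, 154.8])] 63.6583
```

View pics/lid_on.png

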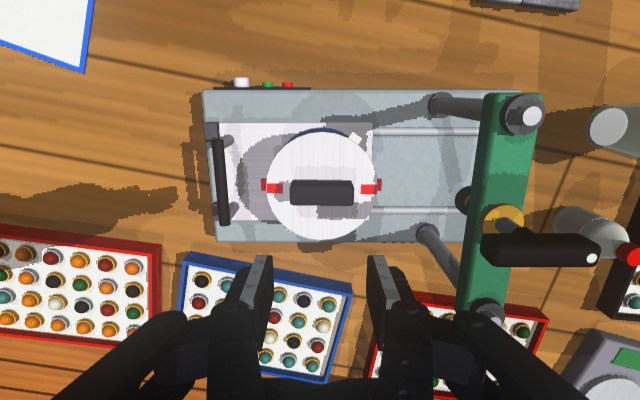

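The lid lies flat, with its marks at (273,188) and (368,189) px beside the red stop blocks. The knob dot is at (591,258). Now the slide.

```bash
python3 - <<'E'
from m import *
im,c=load("lid_on"); print("handle",ray(c,(221,182),101).round(1),"dot",ray(c,(591,258),257).round(1))
u=np.array([np.cos(YAW),np.sin(YAW)]); H=JC-105*u; print("H",H.round(1))
psi=YAW+np.pi/2; R=down(psi)
for d in (0,70,140): print(ik([*(H+d*u),101],R) is not None)
move_gripper(0.4); goto([*H,170],R); hold(.2)
F0=get_contact_force(); z=170
move_l([*H,118],max_speed=80)
for z in range(117,100,-2):
    move_l([*H,z],max_speed=40)
    if get_contact_force()[2]-F0[2]>6: print("contact",z); break
print(get_tcp_pos().round(1),get_contact_force().round(1))
move_gripper(0,40); print("op",get_opening(),get_contact_force().round(1))
E
```

```text
handle [ 6.31e+02 -1.00e-01  1.01e+02] dot [586.3 263.9 257. ]
H [634.3  -1.3]
True
True
True
[634.1  -1.3 100.8] [0.4 0.2 0.4]
op 0.12464845110162215 [-0.8  2.7  1.5]
```

```bash
python3 - <<'E'
from m import *
u=np.array([np.cos(YAW),np.sin(YAW)]); H=JC-105*u; n=np.array([-u[1],u[0]])
move_l([*(H+100*u),101],max_speed=60); print(get_tcp_pos().round(1),get_contact_force().round(1),round(get_opening(),3))
d=100
while d<150:
    d+=2; move_l([*(H+d*u),101],max_speed=25); F=get_contact_force()[:2]; t=get_tcp_pos()[:2]
    if d>112: print(d,round((t-H)@u,1),round((F)@u,1),round(F@n,1),round(get_opening(),3))
    if -F@u>22: break
print(get_clock())
E
```

```text
[615.1  97.  101.1] [-0.1 -3.6  2.7] 0.122
114 114.2 -2.5 0.6 0.125
116 116.2 -3.3 1.0 0.122
118 118.2 -2.9 0.5 0.125
120 120.1 -2.9 -0.1 0.125
122 122.2 -4.4 0.7 0.124
124 124.1 -3.5 -0.2 0.125
126 126.1 -3.1 0.6 0.124
128 128.1 -2.5 0.2 0.12
130 130.1 -3.3 0.2 0.126
132 132.1 -2.5 0.2 0.121
134 134.2 -3.1 -0.3 0.123
136 134.5 -7.9 -0.1 0.122
138 134.6 -12.6 0.4 0.128
140 134.7 -17.8 0.8 0.122
142 134.8 -23.6 0.4 0.121
75.35
```

Home: firm stop at 134.7 mm of travel. So the jar and screw axis is now at about (588.1,233.8). I'll release and measure the knob.

```bash
python3 - <<'E'
from m import *
u=np.array([np.cos(YAW),np.sin(YAW)]); H=JC-105*u; K=JC+134.6*u; print(K)
move_l([*(H+136*u),101],max_speed=25); move_gripper(0.4); hold(.2)
move_l([*(H+134.6*u),220],max_speed=120); move_l([*(H+134.6*u),350],max_speed=150)
for i,psi in enumerate((YAW,YAW+np.pi/2,YAW+np.pi)):
    xt=np.array([np.cos(psi),np.sin(psi)])
    im,c=look([*(K+45*xt),380 if i==1 else 350],psi,f"k_{i}"); uv=proj(c,[*K,255]); print(uv.round(), proj(c,[*(K+32*u),255]).round())
    p=proj(c,[*K,250]).astype(int); x0,y0=max(p[0]-100,0),max(p[1]-90,0); cv2.imwrite(f"pics/kc{i}.png",im[y0:y0+180,x0:x0+200,::-1]); print(x0,y0)
print(get_clock())
a=[cv2.resize(cv2.imread(f"pics/kc{i}.png"),(260,234)) for i in range(3)]
cv2.imwrite("pics/kc.png",np.hstack(a))
E
```

```text
[588.13654331 233.83199257]
[318. 276.] [318. 233.]
217 182
[321. 257.] [362. 257.]
221 163
[321. 280.] [321. 319.]
220 186
84.0
```

View pics/kc.png

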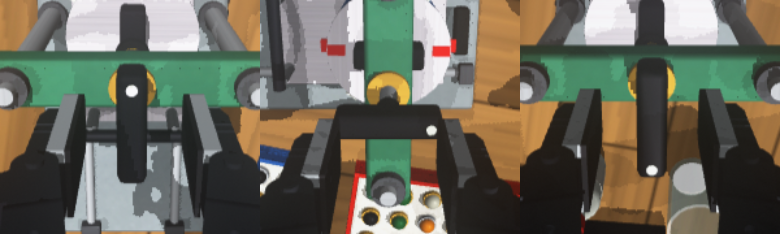

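Bar lies nearly along the polisher's x. Triangulating the white dot at (318.5,251), (352.5,263) and (321.5,317) px across the three views.

```bash
python3 - <<'E'
from m import *
K=np.array([588.14,233.83]); A=[];b=[]; O=[]
for i,g in enumerate([(318.5,251.2),(352.5,263),(321.5,316.8)]):
    im,c=load(f"k_{i}"); hsv=cv2.cvtColor(im,cv2.COLOR_RGB2HSV); m=((hsv[...,1]<40)&(hsv[...,2]>150))
    v,u_=np.nonzero(m); s=np.hypot(u_-g[0],v-g[1])<7; uv=(u_[s].mean(),v[s].mean()); 
    o=c["extrinsics"][:3,3]; d=ray(c,uv,0)-o; d/=np.linalg.norm(d); M=np.eye(3)-np.outer(d,d); A.append(M); b.append(M@o); print(np.round(uv,1),s.sum()); O.append((o,d))
x=np.linalg.lstsq(np.vstack(A),np.hstack(b),rcond=None)[0]; print("dot",x.round(1),[np.linalg.norm(A[i]@x-b[i]).round(2) for i in range(3)])
d=x[:2]-K; print("r",np.linalg.norm(d),"ang",np.rad2deg(np.arctan2(d[1],d[0])))
psi=YAW
for a in range(-120,200,20): 
    q=ik([*K,258],down(YAW+np.deg2rad(a))); print(a,None if q is None else round(q[5],2),end="; ")
E
```

```text
[317.8 251.7] 67
[352.5 263. ] 46
[321.  316.6] 58
dot [583.7 256.7 264.7] [np.float64(0.02), np.float64(0.15), np.float64(0.14)]
r 23.300931241775753 ang 100.95050620555328
-120 -2.53; -100 -2.88; -80 3.05; -60 2.7; -40 2.35; -20 2.0; 0 1.66; 20 1.31; 40 0.96; 60 0.61; 80 0.26; 100 -0.09; 120 -0.44; 140 -0.79; 160 -1.14; 180 -1.49;
```

```bash
cat >> m.py <<'E'
K=np.array([588.14,233.83])
def touchtop(bar,z0):
    "jaw along the bar (bar angle rad), opening as in the pad touch; returns top height above table"
    psi=bar+np.pi/2; move_gripper(0.33); goto([*K,z0+20],down(psi)); move_l([*K,z0],max_speed=60); hold(.3)
    z=touch(K,psi,z0,z0-18,0.5,4); F=get_contact_force()
    print("touch tcp z",z,F.round(1),get_opening()); move_l([*K,z0+40],max_speed=100)
    return z-24.75
E
python3 - <<'E'
from m import *
print("top",touchtop(YAW,298),get_clock())
E
```

```text
touch tcp z 288.48644269023305 [-1.3 -0.5  6.7] 0.3325510757072794
top 263.73644269023305 92.3833
```

```bash
cat >> m.py <<'E'
def stroke(a0,a1,turned,ztop=263.2):
    "grip bar at YAW+a0 deg, turn to a1 (clockwise), turned = deg so far"
    zt=lambda t: ztop-5+6-12*t/360
    z=zt(turned); move_gripper(0.4); goto([*K,z+35],down(YAW+np.deg2rad(a0))); move_l([*K,z],max_speed=60)
    move_gripper(0,60); print("op",round(get_opening(),3),get_contact_force().round(1))
    a=a0
    while a>a1:
        s=min(20,a-a1); a-=s; turned+=s
        move_l([*K,zt(turned)],rot=down(YAW+np.deg2rad(a)),max_speed=10)
        print(round(a),round(turned),get_torque().round(2),get_contact_force().round(1),round(get_opening(),3),round(get_clock(),1))
    hold(.2); move_gripper(0.4); hold(.1); move_l([*K,zt(turned)+40],max_speed=100)
    return turned
E
python3 - <<'E'
from m import *
stroke(180,-60,0)
E
```

```text
op 0.174 [-4.5 -1.1  5.4]
160 20 [-0.27  0.9  -0.02] [-5.8 -0.3  5. ] 0.172 95.5
140 40 [-0.3   0.95 -0.05] [-4.9 -0.7  4.1] 0.176 96.0
120 60 [-0.37  0.9  -0.08] [-5.7 -1.2  6.1] 0.171 96.5
100 80 [-0.43  0.92 -0.16] [-4.7 -1.8  5.4] 0.174 97.0
80 100 [-0.46  0.99 -0.11] [-4.3 -1.5  6.1] 0.173 97.5
60 120 [-0.48  0.94 -0.07] [-5.6 -1.8  4.9] 0.172 98.0
40 140 [-0.46  1.02 -0.04] [-4.9 -1.9  5.1] 0.172 98.5
20 160 [-0.53  1.11 -0.13] [-5.2 -2.8  5.5] 0.179 99.0
0 180 [-0.47  1.18 -0.09] [-4.9 -2.2  5.6] 0.179 99.5
-20 200 [-0.45  1.18 -0.09] [-5.4 -3.1  5.7] 0.171 100.0
-40 220 [-0.4   1.28 -0.05] [-6.  -2.8  5. ] 0.179 100.5
-60 240 [-0.41  1.23 -0.08] [-5.9 -2.9  5.4] 0.174 101.0
```

```bash
python3 - <<'E'
from m import *
stroke(120,-60,240)
psi=YAW+np.pi/2; xt=np.array([np.cos(psi),np.sin(psi)])
im,c=look([*(K+45*xt),360],psi,"k_3"); p=proj(c,[*K,240]).astype(int); print(p)
im2,c2=snap("side","side3"); q=proj(c2,[*K,200]).astype(int); print(q)
y0=max(p[1]-100,0); A=cv2.resize(im[y0:y0+200,p[0]-100:p[0]+100],(500,500)); x0=q[0]-35;y0=q[1]-50; B=cv2.resize(im2[y0:y0+125,x0:x0+75],(300,500),interpolation=cv2.INTER_CUBIC)
cv2.imwrite("pics/k3.png",np.hstack([A,B])[:,:,::-1]); print(p-100,x0,y0)
E
```

```text
op 0.175 [-1.3 -0.   2.4]
100 260 [-0.04  0.23 -0.05] [-1.2  0.4  4. ] 0.173 106.6
80 280 [-0.27  0.23 -0.06] [-1.  -1.1  5.3] 0.179 107.1
60 300 [-0.44  0.38 -0.06] [-0.6 -2.6  5.8] 0.178 107.6
40 320 [-0.58  0.48 -0.08] [-1.8 -2.9  6.1] 0.171 108.1
20 340 [-0.77  0.63 -0.07] [-3.3 -4.1  6.9] 0.173 108.6
0 360 [-0.8   0.91  0.01] [-3.8 -4.   8.8] 0.171 109.1
-20 380 [-0.83  1.1  -0.05] [-5.4 -5.   8. ] 0.176 109.6
-40 400 [-0.74  1.3  -0.1 ] [-5.6 -4.2  9.9] 0.177 110.1
-60 420 [-0.57  1.48 -0.06] [-5.5 -3.6  9.5] 0.18 110.6
[321 259]
[285 131]
[221 159] 250 81
```

View pics/k3.png

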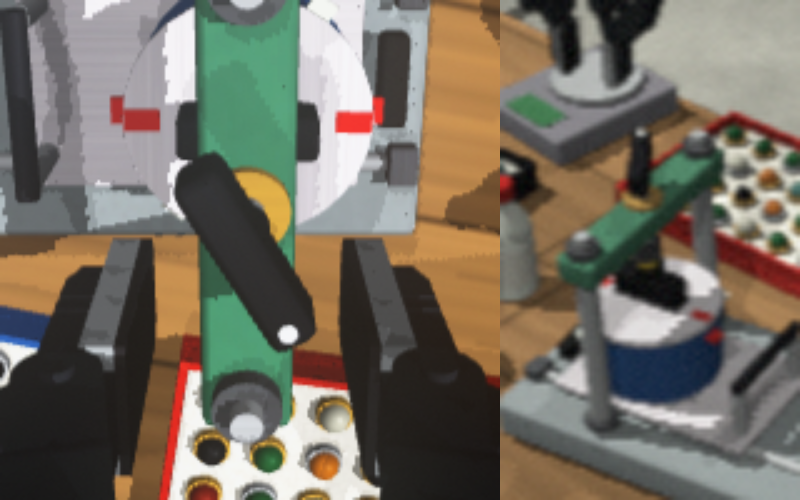

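The dot is now 60° clockwise past one full turn, which matches 420°, and the side view shows the foot down on the lid's grip bar. To pin the clearance, I'll touch the crossbar top, which is 200 mm plus the bridge height.

```bash
python3 - <<'E'
from m import *
n=np.array([-np.sin(YAW),np.cos(YAW)]); P=K+50*n; psi=YAW+np.pi/2
move_gripper(0.30); print(get_opening())
goto([*P,290],down(psi)); move_l([*P,240],max_speed=80); hold(.3)
z=touch(P,psi,240,222,0.5,4); print("z",z,get_contact_force().round(1),"top",z-24.75)
move_l([*P,290],max_speed=100); print(get_clock())
E
```

```text
0.29911802830224926
z 230.70890624805276 [-2.2 -0.2  5.8] top 205.95890624805276
121.8833
```

```bash
python3 - <<'E'
from m import *
stroke(120,72,420)
psi=YAW+np.pi/2; xt=np.array([np.cos(psi),np.sin(psi)])
im,c=look([*(K+45*xt),360],psi,"k_4"); p=proj(c,[*K,240]).astype(int)
im2,c2=snap("side","side4"); im3,c3=snap("top","top4")
y0=max(p[1]-100,0); A=cv2.resize(im[y0:y0+200,p[0]-100:p[0]+100],(390,390)); B=cv2.resize(im3[120:280,200:500],(410,219))
B=cv2.copyMakeBorder(B,0,171,0,0,cv2.BORDER_CONSTANT)
cv2.imwrite("pics/k4.png",np.hstack([A,B])[:,:,::-1])
print("lid",lidpose(im,c,K,114),reds(im,c,114,K,38,56),get_clock())
E
```

```text
op 0.175 [-0.6  1.2  3.5]
100 440 [-0.01  0.24 -0.04] [-1.7  1.1  4.7] 0.176 124.2
80 460 [-0.21  0.24 -0.05] [-1.1 -0.4  6.3] 0.171 124.7
72 468 [-0.35  0.3  -0.08] [-0.9 -0.7  5.5] 0.174 125.0
lid (array([588.55, 231.2 ]), np.float64(-80.16721509323405), np.float64(96.61930448932037), 3) [(140, [596.8, 183.6]), (101, [580.3, 278.8])] 127.0917
```

View pics/k4.png

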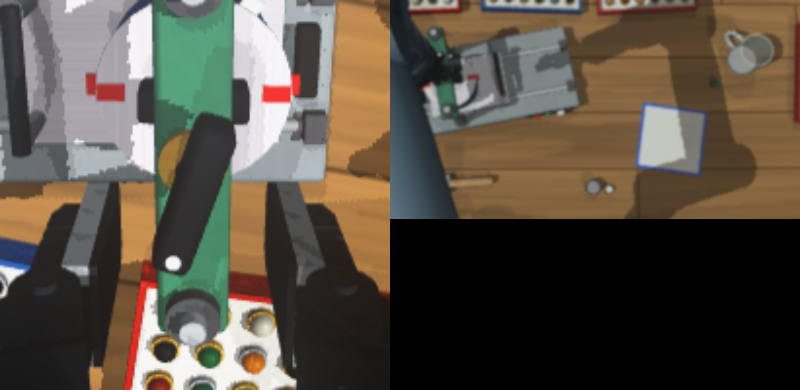

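The knob reads 468° (dot 108° past a full turn), the lid marks are still at the stop blocks and the pad is empty. The lid centre reads about 1.5 mm short along the slide, so I'll nudge the handle gently to confirm it is home.

```bash
python3 - <<'E'
from m import *
u=np.array([np.cos(YAW),np.sin(YAW)]); H=JC-105*u+134.6*u; R=down(YAW+np.pi/2)
move_gripper(0.4); move_l([*(K-60*u),360],rot=R); goto([*H,230],R); move_l([*H,101],max_speed=120); hold(.3)
F0=get_contact_force(); d=0
while d<24:
    d+=1; move_l([*(H+d*u),101],max_speed=20); f=(get_contact_force()-F0)[:2]@u; t=(get_tcp_pos()[:2]-H)@u
    if d>6: print(d,round(t,1),round(f,1))
    if f<-18: break
move_l([*H,101],max_speed=40); move_l([*H,230],max_speed=120)
hold(.3); im,c=snap("wrist","end"); print(get_clock())
E
```

```text
7 7.0 -0.8
8 8.1 -0.6
9 9.1 -0.3
10 10.1 -0.9
11 10.9 -0.8
12 11.0 -5.2
13 11.1 -7.7
14 11.2 -11.0
15 11.2 -12.5
16 11.4 -15.0
17 11.4 -17.7
18 11.5 -20.6
136.7667
```

Contact came at the predicted 11 mm and the bar did not give, so the slide is home. Handing in.

```bash
python3 -c "
from station import *
print(get_contact_force().round(1)); sign_off()"
```

```text
[0.1 0.  0.2]
the job is handed in; nothing more can be done
```

The polisher is loaded, closed and clamped, and I handed the job in at about 137 s of the 210 s allowed. The sign-off gives no verdict.

- **Stones:** There were three loose stones (green, amber and red). All three went into the jar, and pictures from two opposite sides showed them inside.
- **Lid:** The lugs dropped into the notches and the lid seated about 0.8 mm higher than I had calculated. I twisted it clockwise 55° until the torque rose at the stop. Its marks stayed next to the red stop blocks in the last pictures.
- **Slide:** It moved in 134.7 mm to a firm stop. The last picture put the lid about 1.5 mm short, so I pushed the handle again with about 20 N. It did not move, so I took it as home.
- **Clamp:** I turned the knob 468°, and the position of its white dot confirmed that angle. Touching the crossbar put the bridge about 6 mm up, which gives a foot clearance of 9.6–10 mm. The foot should therefore be pressed in about 6 mm. I worked this out from heights and could not measure it directly, because no first-touch force was visible.
- **Bystanders:** The pad was empty in the final top view, and the ring, loupe and mug looked unmoved. The arm hid the cup and the polish bottle, so I did not check those two at the end.

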